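Swing a tilting tube cradle upright and lock it

ROBOT

A 6-joint arm with a two-finger parallel gripper is mounted at the origin on the work surface; the furniture and walls round the work are solid. World frame = base frame: x ahead of the robot, y to its left, z up, the work surface at z = 0. Lengths are in mm, angles in rad, forces in N, time in s.
With the tool pointing down it reaches from about 325 to 775 mm from the base axis. Payload 5.5 kg.
Tool frame: the origin (TCP) lies between the finger pads; the fingertips stand 11 mm ahead of it and the grasp point (between the pads) lies 8 mm behind it; z points along the fingers, y is the line along which they close (so a half turn about z gives the same grasp; the last joint's range is limited). The gripper opens to 88 mm and grips with 3 to 60 N. Pads are 20 mm wide; open, the fingers measure 115 mm over their backs; the gripper's body (75 mm by 178 mm) begins 61 mm behind the grasp point.
Start: joints at [-1.387, 0.091, 1.231, -0, 1.82, -0.057], TCP at [143.086, -582.703, 233.631] pointing down, gripper open.
Joint ranges: [-2.87, 2.87], [-0.86, 2.18], [0.17, 2.46], [-1.51, 4.65], [0.06, 2.69], [-2.65, 2.65]. Speed limits (rad/s): [2.57, 2.57, 3.01, 3.14, 3.14, 3.14].

INTERFACE

Orientations are given as a rotation vector (axis times angle).
In Python, from rig import env, viewer, workorder gives the robot as it stands (env), with the cameras (viewer) and the job (workorder).
- The arm moves only by the tool nudge_tcp, called after ">>>" as a command line: name --argument value ..., lists and objects as JSON in quotes. Schema: {"type":"object","properties":{"moves":{"type":"array","items":{"type":"number"},"minItems":6,"maxItems":48},"aperture":{"type":"number"},"clamp_n":{"type":"number"},"only":{"type":"string"},"quiet":{"type":"boolean"},"lines":{"type":"string"}},"required":["moves"],"additionalProperties":false}. moves is one flat list of numbers that holds 1 to 8 rows one after another, with no inner brackets; each row has 6 numbers: dx, dy, dz in shares of the most that a row can go, 1 being 62.5 mm, then a rotation vector rx, ry, rz in normalised numbers (1 is pi rad); each row shifts and turns the commanded pose from where the row before left it, along the tool's axes as they then stand; what a row does not reach is not made up. A row lasts 1/8 s, in which the tool goes at most 62.5 mm and 0.188 rad, less where a joint would pass 70% of its speed; a pose out of reach is approached as far as the arm can. aperture is the finger opening in mm, set as the call begins (left out keeps the last). The fingers move at their own pace and stop on an object; clamp_n is the grip in N (left out, the last holds). Time passes only in rows, so rows that do not move let the fingers close. The tool returns the time, the measured TCP pose, the force, the opening and the grip force at its end. only (a regular expression) keeps the lines of the reply that match it, lines (a string "A,B") keeps lines A to B, and quiet returns only ok. No shift or turn number may pass 1 either way. Input that does not fit is refused with a message, and nothing moves.
- env.state(): the state, without advancing time (a new reading comes with each control period).
- viewer.capture(name): name is "side" or "top" or "wrist"; returns the picture (400x640x3 uint8, blue, green, red); there is no depth.
- viewer.camera_params(name): a dict with "camera_matrix" (3x3 intrinsics, pixels), "R" (3x3) and "t" (3): a world point X has camera coordinates R X + t; the wrist camera has in their place "T_tool_cam" (4x4, takes a point from camera to tool coordinates, whose origin is the TCP and whose axes are the flange's). Camera axes: x right, y down, z forward; pixel columns grow to the right and rows downward; lengths in mm; the calibration is good to about 2 mm. A picture is of the moment at which its call begins: read the wrist's pose just before it. camera_params takes no time and is no camera call.
- workorder.finish_job(): hands the job in; it is judged then, once.
The state is a dict: "time_s": time; "joints": joint angles; "joint_velocities": joint speeds; "effort": joint torques, N m; "tool_pos": TCP position; "eef_rot": TCP orientation; "force": force on the tool from outside, world axes, zero at the start; "torque": the same for the moment, N m; "grip_width": finger opening in mm; "grip_force": force on a finger pad.
Only numpy, scipy, OpenCV 4.12 (cv2) and the standard library are available. Lean on these libraries where they do the work, as an engineer would, in place of code of your own. Each camera call takes 0.05 s, during which the arm holds its last target. There are 200 camera calls.

TASK

The tube rack in the tilting cradle was left leaning towards the robot, held in its parking slot by the lock bolt. Pull the bolt back by its red knob until it is clear of the steel index plate, swing the cradle by its black-balled lever until the rack stands upright, then slide the bolt fully home into the narrow notch so that the cradle is locked. Keep the fingers off the tube rack, leave the wash bottle, the blue-capped bottle and the pen beaker standing where they are, and let go of everything at the end.

Things in the scene. Friction and masses are not known exactly. Their poses are not given: they have to be found in the camera images.
- stand: fixed grey stand, about 85 (x) x 370 (y) x 153 mm; origin on the worktop under the cradle's middle; z up; y along the trunnion axis, from the lever end (-y) to the bolt end (+y); -x faces the robot. Bearing cheeks at y = -105 and 105 mm, 97 mm high. The bolt slides along y at x = 0 in two guide blocks, 30 mm wide in x, at y = 128 to 149 and 197 to 218 mm, tops at z = 153 mm
- axis_mid (a point): point on the trunnion axis at the middle of the cradle, 75 mm above the stand's origin
- cradle (a joint): lean of the cradle in rad: 0 = rack upright, positive = its top leans towards stand -x (the robot); range -0.30 to 0.85. The hinge is stiff (friction about 0.35 N m) and stays where it is left. The cradle carries a rack of glass tubes
- lever_ball (a point): centre of the black ball (24 mm) at the end of the cradle's lever, a steel rod of 10 mm diameter at stand y = -125 mm that points up when the rack is upright; 112 mm from the trunnion axis. The rod can be pushed from either side (nearest cheek face at y = -109 mm)
- tube_rack: steel rack with glass tubes, fixed in the cradle, 56 x 170 x 143 mm; origin at the middle of its underside, 50 mm below the axis when upright; z is up along the tubes, y is the stand's y
- bolt: loose 12 x 12 mm steel bolt, captive in its guides with 1 mm play, slides with 1 to 2 N; origin under the knob on the bar's underside, z = 134 mm; axes as the stand's; tapered nose at -53 mm in y. In the stand's frame its y is 157 mm fully home (dark 16 mm collar against the inner guide), 189 mm fully withdrawn; the nose is clear of the index plate from 176 mm on
- bolt_knob (a point): top centre of the red knob (18 mm diameter, 22 mm high, on a 10 mm stem) that stands upright on the bolt, 60 mm above the bolt's origin, thus 194 mm above the worktop; push it either way along the stand's y
- wash_bottle: loose white squeeze bottle with red nozzle, 66 x 108 x 222 mm (its body is off-centre, 54 mm out to +y); origin on its underside; leave it standing
- blue_cap_bottle: loose clear bottle with blue cap, 67 mm diameter, 136 mm high, origin at the middle of its underside; leave it standing
- pen_beaker: loose beaker of pens, 102 x 96 x 156 mm, origin at the middle of its underside; leave it standing
- index_notch (a point): middle of the narrow notch (15 mm wide) in the rim of the steel index plate (stand y = 115 to 121 mm), which turns with the cradle; 65 mm from the axis, at stand x = 0 and in line with the bolt when upright. The rim reaches z = 152 mm. A tooth parts the notch from a wide parking slot, which takes the bolt at leans of 0.44 to 0.85 rad

How it is judged (in metres and radians):
On the way, in this order (a step that is already met when the one before it is completed fails the run):
1. the bolt is drawn back clear of the index plate while the cradle still leans (y of bolt in the frame of stand above 0.176 m and value of joint cradle above 0.3 rad), for 0.1 s.
2. the cradle is swung upright (within 0.08 rad) with the bolt still drawn back (value of joint cradle between -0.08 and 0.08 rad and y of bolt in the frame of stand above 0.172 m), for 0.2 s.
At the end, for the whole second after the job is handed in: the cradle is upright within 0.05 rad, the bolt is in the notch within 6 mm of its home stop and at rest, and the three bystanders stand upright (value of joint cradle between -0.05 and 0.05 rad and y of bolt in the frame of stand between 0.15 and 0.163 m and linear speed of bolt below 0.02 m/s and angle between each of wash_bottle, blue_cap_bottle, pen_beaker's own z axis and vertical below 0.1 rad); the robot touches nothing.
It fails at once if the fingers press on the tube rack (more than 2 N) (contact force between the fingers and tube_rack above 2 N).
It fails at once if a bystander is shifted by more than 30 mm or tipped (distance of any of wash_bottle, blue_cap_bottle, pen_beaker from where it was at the start of the episode above 0.03 m or angle between any of wash_bottle, blue_cap_bottle, pen_beaker's own z axis and vertical above 0.3 rad).
It also fails if it takes over 54 s, if anything falls off the work surface, if the arm or the gripper's body presses on something with over 40 N, if the wrist force passes 120 N, or if a joint passes its speed limit or range.

## Working session

There is one attempt and no reset: what is moved stays moved. The work goes in short steps, Python scripts to look and compute and a tool call to move; the robot and the scene stay as the last step left them, time stands still between calls to the robot, and variables do not carry over. Pictures are saved under pics/ and viewed, at most 10 in all, crops included, and the job is handed in when it is done.

```bash
ls; mkdir -p pics
```

Run:
```python
from rig import env, viewer, workorder
import cv2
for n in("side","top"):
    cv2.imwrite(f"pics/{n}0.png",viewer.capture(n))
    p=viewer.camera_params(n);print(n,p)
s=env.state();print(s["time_s"],s["tool_pos"],s["eef_rot"],s["force"])
```

```text
pics
rig.py
side {'camera_matrix': array([[398.40640207,   0.        , 317.42334618],
       [  0.        , 398.40640207, 201.44068159],
       [  0.        ,   0.        ,   1.        ]]), 'R': array([[-0.99102544,  0.13340432, -0.00847755],
       [ 0.11973017,  0.85766512, -0.50007523],
       [-0.0594413 , -0.49660229, -0.86594047]]), 't': array([ 495.53545106,   41.99267718, 1000.99720351])}
top {'camera_matrix': array([[422.06739819,   0.        , 316.21987221],
       [  0.        , 422.06739819, 200.53707456],
       [  0.        ,   0.        ,   1.        ]]), 'R': array([[-2.58449647e-02, -9.99665961e-01,  6.26787661e-05],
       [-9.97396825e-01,  2.57820771e-02, -6.73413531e-02],
       [ 6.73172425e-02, -1.80295049e-03, -9.97729993e-01]]), 't': array([ -14.64076181,  492.33431101, 1166.95019611])}
0.1 [ 143.04936363 -582.43566876  232.62748158] [-3.11709470e+00 -3.77218928e-01  2.03376982e-04] [-0.23432058 -0.09252749 -0.55807937]
```

View pics/side0.png

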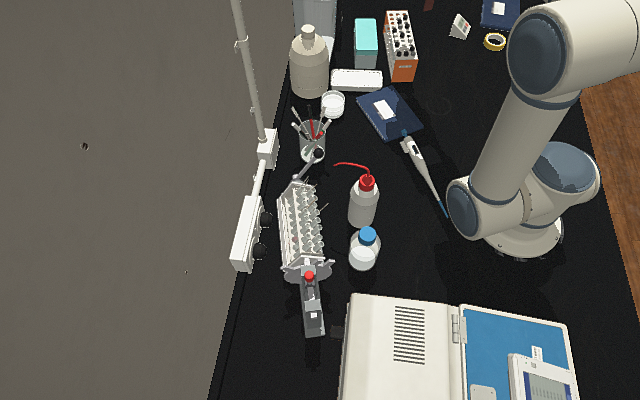

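View pics/top0.png

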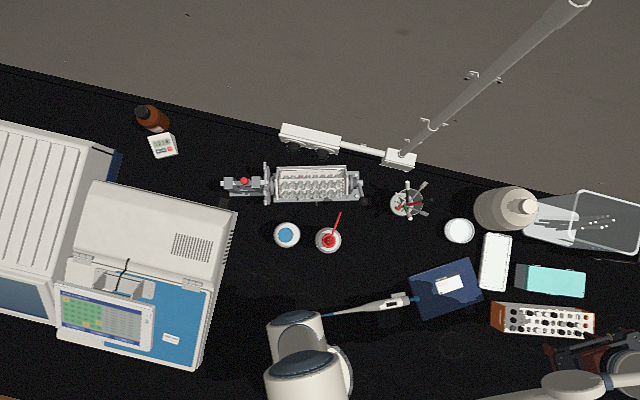

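The side view shows the red knob at about (309,276) and the lever ball at (318,154). In the top view the knob is near (244,181) and the ball is about (352,178), with the bottles at (287,235) and (328,240) and the beaker at (407,204). I'll enlarge both.

Run:
```python
import cv2
a=cv2.imread("pics/top0.png")[120:260,210:440]; b=cv2.imread("pics/side0.png")[120:345,255:400]
cv2.imwrite("pics/tc.png",cv2.resize(a,None,fx=3.4,fy=3.4,interpolation=cv2.INTER_CUBIC))
cv2.imwrite("pics/sc.png",cv2.resize(b,None,fx=2.6,fy=2.6,interpolation=cv2.INTER_CUBIC))
```

```text
(no output)
```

View pics/tc.png

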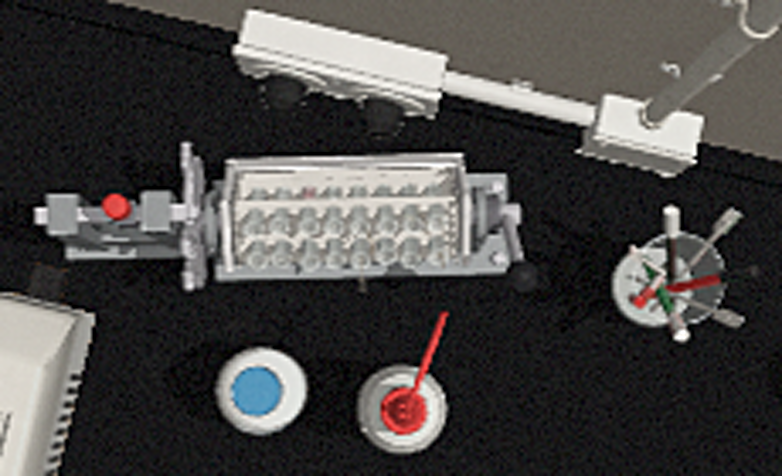

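View pics/sc.png

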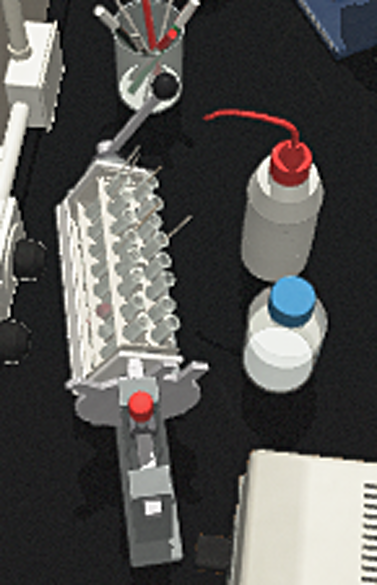

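Crop readings, converted to full-image pixels: ball is top (364.1,200.9) and side (318.1,152.3). The knob is top (244.1,180.6) and side (309.2,274.5). The guide block tops are at crop (63,214) and (156,211).

Create h.py:
```python
from rig import env, viewer, workorder
import numpy as np
from scipy.optimize import least_squares
from scipy.spatial.transform import Rotation as Ro
P={n:viewer.camera_params(n) for n in("side","top")}
def proj(n,X):
    p=P[n];c=p["camera_matrix"]@(p["R"]@np.asarray(X,float)+p["t"]);return c[:2]/c[2]
def atz(n,uv,z):
    p=P[n];d=p["R"].T@np.linalg.solve(p["camera_matrix"],[*uv,1]);o=-p["R"].T@p["t"];return o+d*(z-o[2])/d[2]
def tri(a,b):
    r=least_squares(lambda X:np.r_[proj("top",X)-a,proj("side",X)-b],[600,0,150]);return r.x,np.abs(r.fun).max()
tc=lambda u,v:(u/3.4+210,v/3.4+120)
sc=lambda u,v:(u/2.6+255,v/2.6+120)
```

Run:
```python
from h import *
np.set_printoptions(precision=1,suppress=True)
print("ball",tri(tc(524,275),sc(164,84)))
print("knob",tri(tc(116,206),sc(141,399)),atz("top",tc(116,206),194),atz("side",sc(141,399),194))
g=[atz("top",tc(*q),153) for q in((63,214),(156,211))];print("guides",g,np.linalg.norm(g[0]-g[1]))
u=g[0]-g[1];u[2]=0;u/=np.linalg.norm(u);print("stand y axis",u,np.arctan2(-u[0],u[1]))
print("cap",atz("top",tc(257,391),136),atz("side",sc(293,290),136))
print("nozzle",tri(tc(404,409),sc(291,155)), "tip",tri(tc(445,315),sc(207,118)))
print("pen tips", atz("top",tc(671,215),150),atz("top",tc(640,260),150),atz("top",tc(665,280),80))
print("box", atz("top",tc(0,295),100),atz("top",tc(95,315),100))
print("shelf",atz("top",tc(240,60),100),atz("top",tc(440,100),100),atz("side",sc(30,60),100), atz("side",(270,270),100))
```

```text
ball (array([ 477.6, -143.6,  172.5]), np.float64(0.06955516519420257))
knob (array([532.5, 143.8, 194.3]), np.float64(0.22109123830261979)) [532.1 144.  194. ] [532.8 143.6 194. ]
guides [array([532.1, 189.8, 153. ]), array([532.5, 121.7, 153. ])] 68.046628792267
stand y axis [-0.  1.  0.] 0.006585471029410939
cap [399.2  51.9 136. ] [399.   48.2 136. ]
nozzle (array([384.2, -55. , 175.2]), np.float64(0.027879118142408288)) tip (array([449.8, -84.8, 198.9]), np.float64(0.20641421744946342))
pen tips [ 520.2 -255.5  150. ] [ 487.7 -231.5  150. ] [ 476.6 -264.1   80. ]
box [477.1 249.7 100. ] [459.9 177.1 100. ]
shelf [654.5  62.3 100. ] [619.2 -91.6 100. ] [ 595.2 -244.6  100. ] [611.5  91.1 100. ]
```

The stand is aligned with the world within about 0.4°, with its origin near (532.4, -17.8). The ball fits its 112 mm radius at a lean of about 0.51 rad. I'll lift, square up and head for the knob.

The manual's scale: shifts go in shares of 62.5 mm and turns go in shares of pi rad. Converting my numbers, -53 mm is -0.848, -50 mm is -0.8, 0.1208 rad / 3.1416 = 0.0385.

```bash
python3 -c "
from h import *
np.set_printoptions(precision=1,suppress=True)
print(tri(tc(285,92),sc(15,340)),tri(tc(380,117),sc(32,258)))"
```

```text
(array([632.8,  30. ,  66.8]), np.float64(0.8248310548303834)) (array([611.6, -45.3,  70.2]), np.float64(0.3188981741302541))
```

>>> nudge_tcp --moves '[0, 0, -0.8, 0, 0, 0.0385, 0, 0, -0.8, 0, 0, 0.0385, 0.448, -0.848, 0, 0, 0, 0, 0.448, -0.848, 0, 0, 0, 0, 0.448, -0.848, 0, 0, 0, 0, 0.448, -0.848, 0, 0, 0, 0, 0.448, -0.848, 0, 0, 0, 0, 0.448, -0.848, 0, 0, 0, 0]' --aperture 40 --clamp_n 10

```text
time_s: 1.1
tool_pos: [311.8, -263.0, 333.2]
eef_rot: [-3.141, 0.002, 0.0]
force: [1.8, -0.5, 1.0]
grip_width: 39.9
grip_force: 0.0
```

Converted, -58 mm is -0.928, 34 mm is 0.544.

>>> nudge_tcp --moves '[0.496, -0.928, 0, 0, 0, 0, 0.496, -0.928, 0, 0, 0, 0, 0.496, -0.928, 0, 0, 0, 0, 0.496, -0.928, 0, 0, 0, 0, 0.496, -0.928, 0, 0, 0, 0, 0.496, -0.928, 0, 0, 0, 0, 0.544, -0.928, 0, 0, 0, 0, 0, 0, 0, 0, 0, 0]'

```text
time_s: 2.1
tool_pos: [520.9, 123.1, 330.4]
eef_rot: [3.141, 0.007, -0.009]
force: [-0.0, -0.6, -0.8]
grip_width: 40.2
grip_force: 0.0
```

```bash
python3 -c "
from h import *
import cv2
s=env.state();print(s['tool_pos'],s['eef_rot']);cv2.imwrite('pics/w1.png',viewer.capture('wrist'));print(viewer.camera_params('wrist'))"
```

```text
[520.93173629 123.09459874 330.36367543] [ 3.14136106  0.00695908 -0.00853762]
{'camera_matrix': array([[333.65053077,   0.        , 315.51789398],
       [  0.        , 333.65053077, 200.38721832],
       [  0.        ,   0.        ,   1.        ]]), 'T_tool_cam': array([[-1.18718077e-03, -9.54897175e-01, -2.96934296e-01,
         8.17323018e+01],
       [ 9.99998685e-01, -1.46158649e-03,  7.02127051e-04,
         2.91863489e-01],
       [-1.10445429e-03, -2.96933072e-01,  9.54897655e-01,
        -1.50704778e+02],
       [ 0.00000000e+00,  0.00000000e+00,  0.00000000e+00,
         1.00000000e+00]])}
```

View pics/w1.png

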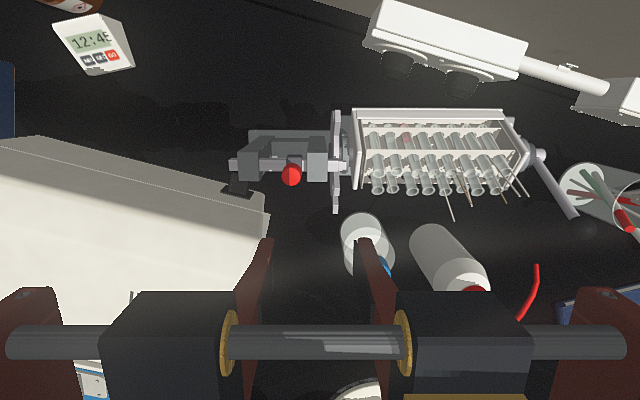

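The wrist picture shows the red knob at about (291,174) between its two guide blocks at (253,165) and (318,158). I'll check it against the triangulation.

Add to h.py:
```python
def wat(uv,z,pos,rot):
    p=viewer.camera_params("wrist");T=p["T_tool_cam"];R=Ro.from_rotvec(rot).as_matrix()
    d=R@T[:3,:3]@np.linalg.solve(p["camera_matrix"],[*uv,1]);o=R@T[:3,3]+pos;return o+d*(z-o[2])/d[2]
```

```bash
python3 -c "
from h import *
s=env.state();print(s['tool_pos'],wat((291,174),185,[520.93,123.09,330.36],[3.14136,.00696,-.0085]))"
```

```text
[520.3314736  121.2176975  331.55502482] [534.82859138 144.81194041 185.        ]
```

Converted, 50 mm is 0.8, -23 mm is -0.368.

>>> nudge_tcp --moves '[0.192, -0.368, 0, 0, 0, 0, 0, 0, 0.8, 0, 0, 0, 0, 0, 0.8, 0, 0, 0, 0, 0, 0, 0, 0, 0]'

```text
time_s: 2.65
tool_pos: [529.7, 140.9, 228.8]
eef_rot: [3.139, -0.004, -0.014]
force: [-0.3, 0.9, 0.8]
grip_width: 40.2
grip_force: 0.0
```

```bash
python3 -c "
from h import *
s=env.state();print(s['tool_pos'],s['eef_rot'],s['force'])"
```

```text
[529.65523333 140.91966795 228.81385079] [ 3.13939106 -0.00384155 -0.01443916] [-0.33979239  0.91996126  0.81479319]
```

Converted, 25 mm is 0.4, -3 mm is -0.048.

>>> nudge_tcp --moves '[0.048, -0.048, 0.4, 0, 0, 0, 0, 0, 0.4, 0, 0, 0, 0, 0, 0, 0, 0, 0]'

```text
time_s: 3.02
tool_pos: [535.1, 144.8, 185.0]
eef_rot: [3.142, -0.003, 0.001]
force: [-0.2, 0.0, -0.2]
grip_width: 40.2
grip_force: 0.0
```

>>> nudge_tcp --moves '[0, -0.096, 0, 0, 0, 0, 0, -0.096, 0, 0, 0, 0, 0, -0.096, 0, 0, 0, 0, 0, -0.096, 0, 0, 0, 0, 0, -0.064, 0, 0, 0, 0, 0, -0.064, 0, 0, 0, 0, 0, 0, 0, 0, 0, 0, 0, 0, 0, 0, 0, 0]'

```text
time_s: 4.03
tool_pos: [534.8, 178.1, 183.1]
eef_rot: [-3.141, 0.0, 0.002]
force: [-0.1, 0.7, 0.1]
grip_width: 40.4
grip_force: 0.0
```

Converted, -2 mm is -0.032, -1 mm is -0.016.

>>> nudge_tcp --moves '[0, -0.032, 0, 0, 0, 0, 0, -0.016, 0, 0, 0, 0, 0, 0, 0, 0, 0, 0]'

```text
time_s: 4.4
tool_pos: [535.0, 180.7, 183.5]
eef_rot: [-3.142, 0.001, 0.0]
force: [-0.0, -1.0, 0.5]
grip_width: 39.6
grip_force: 0.4
```

```bash
python3 -c "
from h import *
import cv2
s=env.state();print(s['tool_pos'],s['force']);
a=viewer.capture('side')[240:350,255:375];b=viewer.capture('wrist')[100:400,150:490]
a=cv2.resize(a,None,fx=3,fy=3,interpolation=cv2.INTER_CUBIC)
cv2.imwrite('pics/c2.png',np.hstack([a[:300],b]))"
```

```text
[535.00527287 180.71257991 183.47390879] [-0.01983898 -1.02522116  0.54015903]
```

View pics/c2.png

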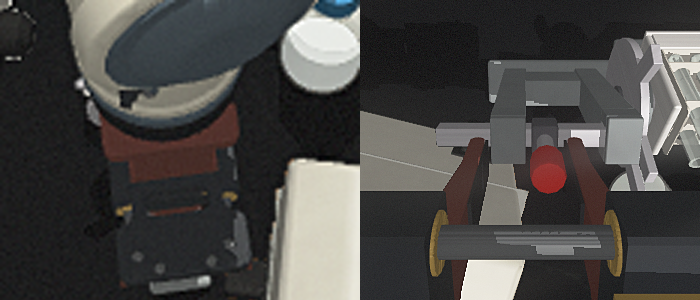

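The bolt is drawn, with the knob against the inner finger (crop (547,165)) at about stand y 187. Next I'll back off, lift, close the fingers and go to the robot side of the lever ball.

Converted, 60 mm is 0.96, -50 mm is -0.8.

>>> nudge_tcp --moves '[0, 0.128, 0, 0, 0, 0, 0, 0, -0.8, 0, 0, 0, 0, 0, -0.8, 0, 0, 0, -0.256, 0.96, 0, 0, 0, 0, -0.256, 0.96, 0, 0, 0, 0, -0.256, 0.96, 0, 0, 0, 0, -0.256, 0.96, 0, 0, 0, 0, -0.256, 0.96, 0, 0, 0, 0]'

```text
time_s: 5.5
tool_pos: [453.9, -129.2, 283.9]
eef_rot: [3.141, -0.001, 0.002]
force: [0.4, -0.6, 0.1]
grip_width: 40.0
grip_force: 0.0
```

```bash
python3 -c "
from h import *
s=env.state();f=s['tool_pos'];print(f)
a=viewer.capture('top');import cv2
h=cv2.cvtColor(a,cv2.COLOR_BGR2HSV);m=((h[...,0]<8)|(h[...,0]>172))&(h[...,1]>160)&(h[...,2]>110)
m[:,:225]=0;m[:,270:]=0;m[:165]=0;m[195:]=0
v,u=np.nonzero(m);print(len(u),u.mean(),v.mean(),atz('top',(u.mean(),v.mean()),194)) if len(u) else print('hidden')"
```

```text
[ 453.85806165 -129.22624784  283.89801844]
42 233.8095238095238 180.73809523809524 [532.33242289 168.66561203 194.        ]
```

The knob now measures y = 168.7, so the bolt is at about 187 mm and clear of the plate. Next I'll go down beside the ball on the -x side with closed fingers.

Converted, 50 mm is 0.8, 14 mm is 0.224.

>>> nudge_tcp --moves '[-0.144, 0.224, 0, 0, 0, 0, 0, 0, 0, 0, 0, 0, 0, 0, 0, 0, 0, 0, 0, 0, 0.8, 0, 0, 0, 0, 0, 0.8, 0, 0, 0, 0, 0, 0.128, 0, 0, 0, 0, 0, 0, 0, 0, 0]' --aperture 0 --clamp_n 10

```text
time_s: 6.42
tool_pos: [446.3, -140.6, 176.7]
eef_rot: [3.141, 0.001, 0.001]
force: [0.5, 0.7, -0.6]
grip_width: 0.6
grip_force: 0.0
```

>>> nudge_tcp --moves '[0.064, 0, 0, 0, 0, 0, 0.064, 0, 0, 0, 0, 0, 0.064, 0, 0, 0, 0, 0, 0, 0, 0, 0, 0, 0]'

```text
time_s: 6.92
tool_pos: [457.7, -141.5, 176.9]
eef_rot: [3.141, -0.002, -0.001]
force: [-5.1, 0.5, 3.5]
grip_width: 0.6
grip_force: 2.3
```

Converted, 6 mm is 0.096, 4 mm is 0.064.

>>> nudge_tcp --moves '[0.096, 0, 0, 0, 0, 0, 0.096, 0, 0, 0, 0, 0, 0.096, 0, 0, 0, 0, 0, 0.096, 0, 0, 0, 0, 0, 0.096, 0, 0, 0, 0, 0, 0.096, 0, 0, 0, 0, 0, 0.096, 0, 0, 0, 0, 0, 0.064, 0, -0.048, 0, 0, 0]'

```text
time_s: 7.92
tool_pos: [503.9, -141.2, 177.4]
eef_rot: [-3.141, 0.001, 0.003]
force: [-2.6, 0.2, -2.7]
grip_width: 0.5
grip_force: 1.4
```

>>> nudge_tcp --moves '[0.032, 0, 0, 0, 0, 0, 0.032, 0, 0, 0, 0, 0, 0, 0, 0, 0, 0, 0, 0, 0, 0, 0, 0, 0]'

```text
time_s: 8.43
tool_pos: [507.9, -141.3, 178.6]
eef_rot: [-3.141, 0.001, -0.001]
force: [-1.9, 1.1, -1.9]
grip_width: 0.4
grip_force: 0.8
```

Converted, -60 mm is -0.96, -50 mm is -0.8.

>>> nudge_tcp --moves '[-0.192, 0, 0, 0, 0, 0, -0.32, 0, -0.8, 0, 0, 0, -0.32, 0.32, -0.8, 0, 0, 0, -0.96, 0, -0.16, 0, 0, 0, 0, 0, 0, 0, 0, 0, 0, 0, 0, 0, 0, 0]'

```text
time_s: 9.18
tool_pos: [395.7, -161.3, 289.0]
eef_rot: [3.141, -0.002, 0.003]
force: [0.4, -0.4, -0.7]
grip_width: 0.5
grip_force: 0.0
```

```bash
python3 -c "
from h import *
import cv2
s=env.state();print(s['tool_pos'],s['eef_rot'])
a=viewer.capture('top')[140:230,215:380];b=viewer.capture('side')[130:300,255:335];w=viewer.capture('wrist')
cv2.imwrite('pics/w3f.png',w)
A=cv2.resize(a,None,fx=4.8,fy=4,interpolation=cv2.INTER_CUBIC)
A=cv2.resize(a,None,fx=3.4,fy=3.4,interpolation=cv2.INTER_CUBIC)
B=cv2.resize(b,None,fx=2.8,fy=2.8,interpolation=cv2.INTER_CUBIC)
C=np.zeros((590,800,3),np.uint8);C[:A.shape[0],:A.shape[1]]=A;C[:B.shape[0],570:570+B.shape[1]]=B
W=cv2.resize(w[:,:],(448,280));C[307:587,:448]=W
cv2.imwrite('pics/c3.png',C)"
```

```text
[ 395.7155552  -161.3388023   289.00791007] [ 3.14082599e+00 -2.02325885e-03  3.17510289e-03]
```

View pics/c3.png

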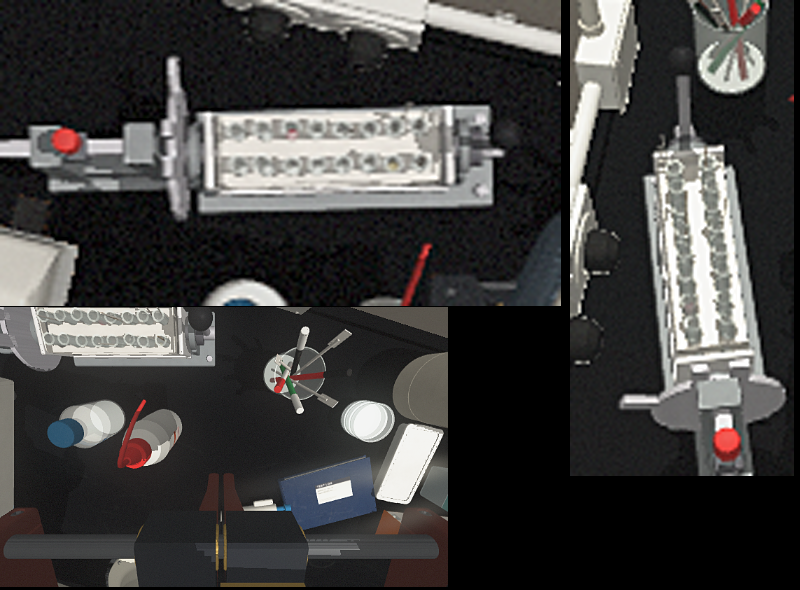

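The cradle is nearly upright and the bolt is still drawn. The ball is at crop (507,133) in the top view, (112,59) in the side view and about (202,11) in the wrist view. The knob is at crop (66,140).

```bash
python3 -c "
from h import *
import cv2
np.set_printoptions(precision=1,suppress=True)
t=(215+507/3.4,140+133/3.4);s=(255+112/2.8,130+59/2.8)
print(tri(t,s),atz('top',t,187),atz('side',s,187))
print('knob',atz('top',(215+66/3.4,140+140/3.4),194))
w=cv2.imread('pics/w3f.png')
cv2.imwrite('pics/w3c.png',np.hstack([cv2.resize(w[0:60,230:330],None,fx=5,fy=5,interpolation=cv2.INTER_CUBIC)]))
st=env.state()
print(wat((288.6,16),187,st['tool_pos'],st['eef_rot']))
for a in(-.1,-.05,0,.05,.1):
  X=np.array([532.4-112*np.sin(a),-142.8,75+112*np.cos(a)]);print(a,proj('top',X),proj('side',X))
"
```

```text
(array([ 529. , -143.7,  186.5]), np.float64(0.005244923332611506)) [ 529.  -143.7  187. ] [ 529.  -143.3  187. ]
knob [531.2 167.2 194. ]
[ 529.7 -143.6  187. ]
-0.1 [363.5 173.1] [288.5 152.2]
-0.05 [363.6 175.4] [291.  151.8]
0 [363.7 177.7] [293.5 151.4]
0.05 [363.8 180. ] [296.  151.2]
0.1 [363.8 182.4] [298.6 151. ]
```

View pics/w3c.png

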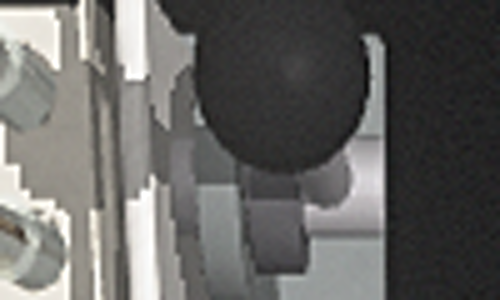

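Three views put the ball at x = 529 to 530, a remaining lean of about 0.025 rad. I'll push about 2.5 mm more, to TCP x ≈ 510.5.

Converted, 50 mm is 0.8, 11 mm is 0.176.

>>> nudge_tcp --moves '[0.8, -0.16, 0, 0, 0, 0, 0.8, -0.128, 0, 0, 0, 0, 0, 0, 0.8, 0, 0, 0, 0, 0, 0.8, 0, 0, 0, 0, 0, 0.176, 0, 0, 0, 0, 0, 0, 0, 0, 0]'

```text
time_s: 10.07
tool_pos: [495.9, -143.2, 177.6]
eef_rot: [-3.141, 0.001, 0.002]
force: [-0.2, 0.3, 0.1]
grip_width: 0.5
grip_force: 0.0
```

>>> nudge_tcp --moves '[0.064, 0, 0, 0, 0, 0, 0.064, 0, 0, 0, 0, 0, 0.048, 0, 0, 0, 0, 0, 0, 0, 0, 0, 0, 0, 0, 0, 0, 0, 0, 0]'

```text
time_s: 10.7
tool_pos: [506.8, -143.3, 177.7]
eef_rot: [-3.142, 0.001, 0.0]
force: [0.4, 0.5, 0.6]
grip_width: 0.2
grip_force: 0.0
```

Converted, 2 mm is 0.032, 1 mm is 0.016.

>>> nudge_tcp --moves '[0.032, 0, 0, 0, 0, 0, 0.016, 0, 0, 0, 0, 0, 0.016, 0, 0, 0, 0, 0, 0, 0, 0, 0, 0, 0, 0, 0, 0, 0, 0, 0]'

```text
time_s: 11.32
tool_pos: [510.8, -143.4, 177.8]
eef_rot: [3.142, -0.001, 0.0]
force: [-3.3, -0.3, 2.9]
grip_width: 0.2
grip_force: 1.7
```

Converted, -60 mm is -0.96, -55 mm is -0.88.

>>> nudge_tcp --moves '[-0.224, 0, 0, 0, 0, 0, 0, 0, -0.88, 0, 0, 0, 0, 0, -0.832, 0, 0, 0, 0.08, -0.96, 0, 0, 0, 0, 0.08, -0.96, 0, 0, 0, 0, 0.08, -0.96, 0, 0, 0, 0, 0.08, -0.96, 0, 0, 0, 0, 0.144, -0.96, 0, 0, 0, 0]' --aperture 40

```text
time_s: 12.32
tool_pos: [525.6, 158.4, 284.8]
eef_rot: [-3.141, 0.001, -0.002]
force: [0.4, -0.6, -0.0]
grip_width: 39.8
grip_force: 0.0
```

>>> nudge_tcp --moves '[0.112, -0.16, 0, 0, 0, 0, 0, 0, 0, 0, 0, 0, 0, 0, 0, 0, 0, 0]'

```text
time_s: 12.7
tool_pos: [533.1, 165.1, 284.7]
eef_rot: [3.141, -0.004, 0.0]
force: [-0.6, -0.8, -0.8]
grip_width: 40.2
grip_force: 0.0
```

```bash
python3 -c "
from h import *
import cv2
a=viewer.capture('top');b=viewer.capture('side');t=a[150:205,340:385]
A=cv2.resize(t,None,fx=8,fy=8,interpolation=cv2.INTER_CUBIC);B=cv2.resize(b[130:185,270:315],None,fx=8,fy=8,interpolation=cv2.INTER_CUBIC)
cv2.imwrite('pics/c4.png',cv2.convertScaleAbs(np.hstack([A,B]),alpha=1.8))"
```

```text
(no output)
```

View pics/c4.png

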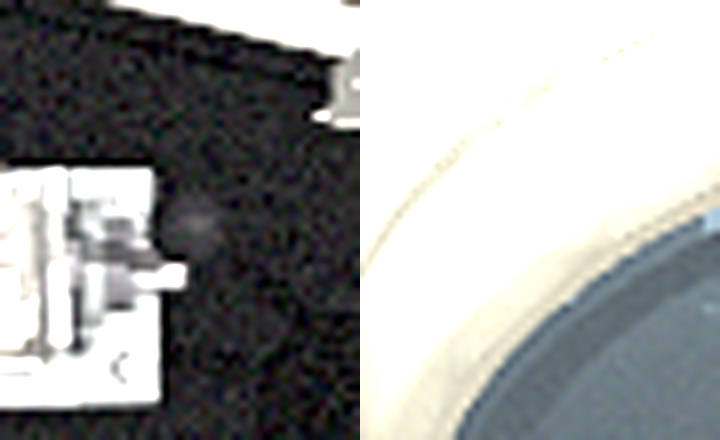

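The ball in the top view is at about (364.1,177.7), which matches lean 0 (predicted 177.7). Now I'll go down over the knob and push the bolt home.

Converted, 50 mm is 0.8, 35 mm is 0.56.

>>> nudge_tcp --moves '[0, -0.032, 0.8, 0, 0, 0, 0, 0, 0.56, 0, 0, 0, 0, 0, 0.272, 0, 0, 0, 0, 0, 0, 0, 0, 0]'

```text
time_s: 13.3
tool_pos: [532.7, 167.9, 182.0]
eef_rot: [3.141, -0.003, -0.002]
force: [-1.4, 0.3, 0.9]
grip_width: 40.1
grip_force: 0.0
```

>>> nudge_tcp --moves '[0, 0.096, 0, 0, 0, 0, 0, 0.096, 0, 0, 0, 0, 0, 0.096, 0, 0, 0, 0, 0, 0.064, 0, 0, 0, 0, 0, 0.064, 0, 0, 0, 0, 0, 0, 0, 0, 0, 0]'

```text
time_s: 14.05
tool_pos: [533.0, 142.1, 182.5]
eef_rot: [3.141, -0.002, -0.0]
force: [0.3, 0.9, 1.2]
grip_width: 39.9
grip_force: 0.5
```

Converted, 3 mm is 0.048, 2 mm is 0.032.

>>> nudge_tcp --moves '[0, 0.048, 0, 0, 0, 0, 0, 0.048, 0, 0, 0, 0, 0, 0.032, 0, 0, 0, 0, 0, 0.032, 0, 0, 0, 0, 0, 0.032, 0, 0, 0, 0, 0, 0, 0, 0, 0, 0]'

```text
time_s: 14.8
tool_pos: [533.0, 130.2, 182.4]
eef_rot: [3.141, -0.002, -0.001]
force: [0.0, 1.0, 0.2]
grip_width: 40.0
grip_force: 0.3
```

Converted, 1 mm is 0.016.

>>> nudge_tcp --moves '[0, 0.016, 0, 0, 0, 0, 0, 0.016, 0, 0, 0, 0, 0, 0.016, 0, 0, 0, 0, 0, 0, 0, 0, 0, 0]'

```text
time_s: 15.3
tool_pos: [533.0, 129.2, 182.7]
eef_rot: [-3.139, -0.001, -0.0]
force: [0.1, 6.7, 1.0]
grip_width: 39.9
grip_force: 3.8
```

The bolt hit a firm stop where home should be (knob y ≈ 140). I'll let go, lift away and check.

Converted, -50 mm is -0.8, -40 mm is -0.64.

>>> nudge_tcp --moves '[0, -0.176, 0, 0, 0, 0, 0, 0, -0.8, 0, 0, 0, 0, 0, -0.8, 0, 0, 0, -0.64, 0.48, -0.64, 0, 0, 0, -0.8, 0.48, 0, 0, 0, 0, -0.8, 0.48, 0, 0, 0, 0, 0, 0, 0, 0, 0, 0, 0, 0, 0, 0, 0, 0]'

```text
time_s: 16.3
tool_pos: [394.2, 49.4, 321.7]
eef_rot: [3.141, -0.002, 0.001]
force: [-0.4, 0.3, 0.3]
grip_width: 40.1
grip_force: 0.0
```

```bash
python3 -c "
from h import *
import cv2
s=env.state();print(s['tool_pos'],s['force'])
a=viewer.capture('top');h=cv2.cvtColor(a,cv2.COLOR_BGR2HSV);m=((h[...,0]<8)|(h[...,0]>172))&(h[...,1]>160)&(h[...,2]>110)
m[:,:225]=0;m[:,270:]=0;m[:165]=0;m[195:]=0
v,u=np.nonzero(m);print(len(u),atz('top',(u.mean(),v.mean()),194)) if len(u) else print('hidden')
A=cv2.resize(a[130:270,210:440],None,fx=3.4,fy=3.4,interpolation=cv2.INTER_CUBIC);cv2.imwrite('pics/c5.png',A)"
```

```text
[394.22987434  49.42856837 321.74244383] [-0.40099237  0.31710067  0.31379898]
46 [531.96021305 140.20521359 194.        ]
```

View pics/c5.png

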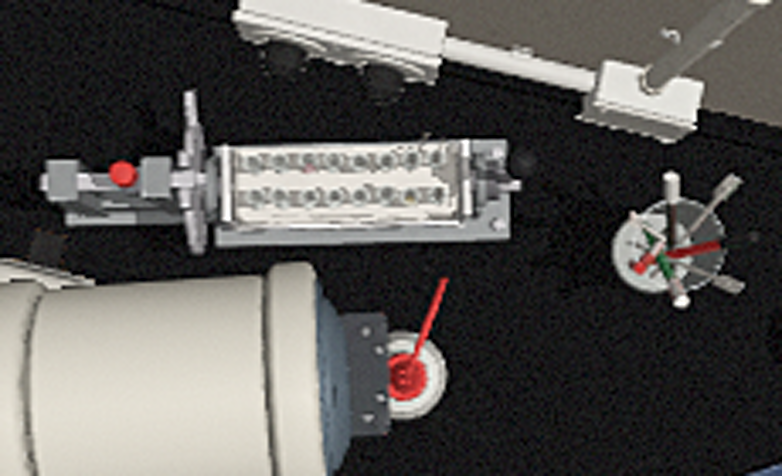

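The knob at crop (123,173) gives y = 140.2, so the bolt is in the notch at about stand 158. The rack is upright, the wash bottle and beaker haven't moved, and the gripper is clear.

```bash
python3 -c "
from rig import env, viewer, workorder
print(workorder.finish_job())"
```

```text
the job is handed in; nothing more can be done
None
```

I handed the job in at about 16 s: the bolt is home in the narrow notch (about 158 mm in the stand's frame), the rack is upright and the gripper is clear of everything; the judge's verdict was not shown, and the arm hid the blue-capped bottle in my last picture.

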